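Load the vial cassette into the reader head

ROBOT

A 7-joint arm with a two-finger parallel gripper is mounted at the origin on the work surface. World frame = base frame: x ahead of the robot, y to its left, z up, the work surface at z = 0. Lengths are in m, angles in rad, forces in N, time in s.
With the tool pointing down it reaches from about 0.425 to 0.95 m from the base axis. Payload 16.7 kg.
Tool frame: the origin (TCP) lies on the mounting face of the last link; the fingertips stand 199 mm ahead of it and the grasp point (between the pads) lies 180 mm ahead of it; x points along the fingers, y is the direction in which the jaws open and shut, and the axes are right-handed (so a half turn about x gives the same grasp; the last joint's range is limited). The gripper opens to 94 mm and grips with 3 to 60 N. Pads are 16 mm wide; open, the fingers measure 119 mm over their backs; the gripper's body (75 mm by 177 mm) begins 78 mm behind the grasp point.
Start: joints at [-1.391, 0.426, 0.074, 1.606, -0.034, 1.111, -0.067], TCP at [0.218, 0.639, 0.405] pointing down, gripper open.
Joint ranges: [-2.85, 2.85], [-0.5, 2.14], [-1.23, 1.37], [0.21, 2.46], [-1.02, 4.16], [0.16, 2.05], [-2.73, 2.73]. Speed limits (rad/s): [1.89, 1.89, 2.39, 2.39, 3.01, 3.01, 3.01].

INTERFACE

Orientations are given as a unit quaternion [w, x, y, z].
In Python, from bench import get_obs, eyes, workorder gives the robot as it stands.
- The arm moves only by the tool drive_tool, never from a script. Its argument "commands" is a list of rows, each an object with "offset": the shift along the tool's x, y, z in mm, a list of three; "twist": the turn about the tool's x in degrees; "fingers": the opening, from 0 (shut) to 1 (fully open). In form: [{"offset": [dx, dy, dz], "twist": twist, "fingers": fingers}, ...]. A call has 1 to 8 rows; each row shifts and turns the commanded pose from where the row before left it, along the tool's axes as they then stand; what a row does not reach is not made up. A row lasts 1/10 s, in which the tool goes at most 50 mm and 8.59 degrees, less where a joint would pass 70% of its speed; a pose out of reach is approached as far as the arm can. A call with a gripper value outside its range is refused whole. The fingers move at their own pace and stop on an object; "squeeze" is the grip in N (left out, the last holds). Time passes only in rows, so rows that do not move let the fingers close. It gives the time, the measured TCP pose, the force and the opening at its end, in the units of the state.
- get_obs(): the state, without advancing time (a new reading comes with each control period).
- eyes.capture(name): name is "scene" or "top" or "wrist"; returns a dict with "frame" (480x640x3 uint8, red, green, blue), "camera_matrix" (3x3 intrinsics, pixels), "R" (3x3) and "t" (3): a world point X has camera coordinates R X + t; the wrist camera has in their place "mount" (4x4, takes a point from camera to tool coordinates, whose origin is the TCP and whose axes are the tool frame's). Camera axes: x right, y down, z forward; pixel columns grow to the right and rows downward; lengths in m; the calibration is good to about 2 mm. A picture is of the moment at which its call begins: read the wrist's pose just before it. There is no depth.
- workorder.hand_in(): hands the job in, once; it reports no verdict.
The state is a dict: "t": time; "qpos": joint angles; "qvel": joint speeds; "joint_efforts": joint torques, N m; "eef_pos": TCP position; "ee_rot": TCP orientation; "contact_force": force on the tool from outside, world axes, zero at the start; "moment": the same for the moment, N m; "opening": finger opening in m.
Only numpy, scipy, OpenCV 4.12 (cv2) and the standard library are available. Lean on these libraries where they do the work, as an engineer would, in place of code of your own. Each camera call takes 0.05 s, during which the arm holds its last target.

TASK

Pick up the grey vial cassette with the steel knob by the sides of its body and lay it flat on the open end of the loading track, nose towards the reader head, and let go of it there. Then take it by the knob and push it straight in along the track's centre line, without letting it skew and jam, until it is fully home and the spring tongue on the bridge has dropped into its groove; then let go. Leave everything else on the bench where it is.

Things in the scene. Friction and masses are not known exactly. Their poses are not given: they have to be found in the camera images.
- cassette: Grey plastic vial cassette, 150 mm long (x), 60 wide (y), 36 tall, about 0.44 kg, loose, lying on the bench at the start. Origin at the centre of its underside; +x points to its nose (upright edges rounded, 5 mm). Four flat white vial caps 18 mm across, 7 tall, stand on top at x = -30 and -6 mm, a steel knob at the tail. Lift it by its straight sides.
- knob: Steel knob of the cassette: upright round post, 20 mm diameter, 38 mm tall, fixed on the cassette's top on its centre line at x = -62 mm. Origin at the centre of its foot, 36 mm above the cassette's underside.
- nose (a point): Middle of the lower edge of the cassette's nose end, 75 mm ahead of its origin. The stop inside the port of the grey reader head (170 mm wide, 100 high, track x = 135 to 265 mm) lies at track x = 150 mm: fully home, the nose is there, the cassette's origin at track x = 75 and its knob at track x = 13 mm.
- groove (a point): Centre of the floor of the groove across the cassette's top: 30 mm long (cassette x = 22 to 52 mm), full width, 10 mm deep, floor 26 mm above the underside. The tongue drops into it.
- track: Aluminium loading track fixed to the bench. Origin on the bench; +x is the push direction, towards the reader head, +y to its left; y = 0 is the centre line. Its flat bed, 20 mm high and 110 wide, runs from x = -205 to +140 mm, open without walls from x = -205 to -52: there the cassette is laid. Then come lead-in, guide blocks, bridge and reader head.
- bed_centre (a point): Point on the bed's top (20 mm above the bench) on the centre line at track x = -125 mm, where the cassette's origin is well placed when laid down; the nose is then at the mouth of the lead-in.
- first_guides (a point): Point on the bed, centre line, track x = 0, between the first pair of guide blocks (x = -10 to 10 mm, 64 mm apart inside, 30 mm high above the bed). Before them a flared lead-in of equal height narrows from 91 mm inside width at x = -52 to 64 mm at x = -10.
- second_guides (a point): Point on the bed, centre line, track x = 65 mm, between the second pair of guide blocks (x = 55 to 75 mm, 64 mm apart inside, 30 mm high above the bed, square edges). A nose that arrives skewed, more than about 4 mm off the centre line, catches here and jams: draw back, straighten, push again.
- tongue_top (a point): Top of the round black button (22 mm across) on the sprung tongue, on the steel bridge across the track (x = 100 to 122 mm, bridge top 90 mm above the bench). 119 mm above the bench when down, rises with the tongue. Need not be touched.
- tongue (a joint): Lift in m of the sprung tongue in the bridge: 0 down, at most 0.010. Its slope faces the open end; the nose lifts it 7 mm from cassette origin x = about 30 to 40 mm on (1 to 2 N down; pushing under it takes 5 to 15 N, the stop is rigid). It drops back to 0, into the groove, about 3 mm before the nose meets the stop, and keeps the cassette in.
- blank_bar: plain grey bar, 110 x 60 x 30 mm with a thin black inlay on top and no knob, a bystander lying on the bench; origin under its centre, x along its length
- flask: glass jar with black lid, 68 mm across, 130 mm tall, a bystander; origin under its centre
- beaker: open glass beaker, 72 mm across, 95 mm tall, a bystander; origin under its centre
- amber: amber glass bottle with white cap, 72 mm across, 150 mm tall, a bystander; origin under its centre
- scoop: flat steel lab spatula, 190 mm long, 6 mm thick, lying on the bench, a bystander
- filter_box: closed cardboard box, 120 x 90 x 45 mm, a bystander; origin under its centre
There are look-alikes about, which are no part of the job. What is shaped like the cassette but blue is not meant.

How it is judged:
On the way, in this order (a step that is already met when the one before it is completed fails the run):
1. the cassette lies flat on the open end of the track, nose towards the reader, and is let go (x of cassette in the frame of track between -0.155 and -0.06 m and y of cassette in the frame of track between -0.016 and 0.016 m and z of cassette in the frame of track between 0.015 and 0.025 m and x of nose in the frame of track above -0.09 m and angle between the x axis of cassette and the x axis of track, either way round below 0.25 rad and angle between cassette's own z axis and vertical below 0.05 rad and contact force between the fingers and cassette below 0.1 N and linear speed of cassette below 0.02 m/s), for 0.2 s.
2. the cassette, still short of the second guides, is held by its knob (contact force between the fingers and knob above 1 N and x of nose in the frame of track below 0.06 m), for 0.1 s.
3. the cassette is fully home and the tongue has dropped into its groove (x of nose in the frame of track above 0.145 m and y of nose in the frame of track between -0.005 and 0.005 m and angle between the x axis of cassette and the x axis of track, either way round below 0.06 rad and z of cassette in the frame of track below 0.024 m and value of joint tongue below 0.002 m), for 0.2 s.
At the end, for the whole second after the job is handed in: The cassette lies flat in the track, nose in the reader's port within 5 mm of the stop and within 5 mm of the centre line, its axis within 0.06 rad of the track's; the tongue is down (under 2 mm of lift) in the groove; the cassette is at rest (all of step 3 and linear speed of cassette below 0.01 m/s and angle between cassette's own z axis and vertical below 0.05 rad); the robot touches nothing.
It fails at once if a bystander is moved more than 40 mm (distance of any of blank_bar, flask, beaker, amber, scoop, filter_box from where it was at the start of the episode above 0.04 m).
It also fails if it takes over 64 s, if anything falls off the work surface, if the arm or the gripper's body presses on something with over 40 N, if the wrist force passes 120 N, or if a joint passes its speed limit or range.

## Working session

There is one attempt and no reset: what is moved stays moved. The work goes in short steps, Python scripts to look and compute and a tool call to move; the robot and the scene stay as the last step left them, time stands still between calls to the robot, and variables do not carry over. Pictures are saved under pics/ and viewed, and the job is handed in when it is done.

Besides the shell and the picture viewer there is one more tool, called after "Emit:" by a JSON object that holds its "api" and its "payload". drive_tool: Moves the arm, as the interface text tells. Its arguments: {"type":"object","properties":{"commands":{"type":"array","items":{"type":"object","properties":{"offset":{"type":"array","items":{"type":"number"}},"twist":{"type":"number"},"fingers":{"type":"number"}}}},"squeeze":{"type":"number"}},"required":["commands"]}

```bash
mkdir -p pics; ls; cat > h.py <<'E'
import numpy as np, cv2
from bench import get_obs, eyes, workorder
from scipy.spatial.transform import Rotation as Rn
def cap(name, fn):
    o=get_obs(); c=eyes.capture(name)
    cv2.imwrite('pics/'+fn+'.png', cv2.cvtColor(c['frame'],cv2.COLOR_RGB2BGR))
    K=np.array(c['camera_matrix'])
    if name=='wrist':
        M=np.array(c['mount']); q=o['ee_rot']; T=np.eye(4); T[:3,:3]=Rn.from_quat([q[1],q[2],q[3],q[0]]).as_matrix(); T[:3,3]=o['eef_pos']
        W=T@M; R=W[:3,:3].T; t=-R@W[:3,3]
    else: R=np.array(c['R']); t=np.array(c['t'])
    np.savez('pics/'+fn+'.npz',K=K,R=R,t=t); return c['frame'],K,R,t
def load(fn):
    d=np.load('pics/'+fn+'.npz'); return cv2.imread('pics/'+fn+'.png'),d['K'],d['R'],d['t']
def ray(cal,uv):
    K,R,t=cal; d=R.T@np.linalg.inv(K)@np.array([uv[0],uv[1],1.]); return -R.T@t, d/np.linalg.norm(d)
def plane(cal,uv,z):
    o,d=ray(cal,uv); return o+d*(z-o[2])/d[2]
def proj(cal,X):
    K,R,t=cal; p=K@(R@np.array(X)+t); return p[:2]/p[2]
def tri(*pairs):
    A=np.zeros((3,3));b=np.zeros(3)
    rs=[ray(c,u) for c,u in pairs]
    for o,d in rs:
        P=np.eye(3)-np.outer(d,d);A+=P;b+=P@o
    X=np.linalg.solve(A,b); return X,[np.linalg.norm((np.eye(3)-np.outer(d,d))@(X-o))*1000 for o,d in rs]
E
python3 - <<'E'
from h import *
np.set_printoptions(precision=4,suppress=True)
o=get_obs(); print(o)
for n in ['scene','top','wrist']:
    f,K,R,t=cap(n,n+'0'); print(n,K.tolist(),-R.T@t,R)
E
```

```text
pics
{'t': 0.0, 'qpos': array([-1.3915,  0.4268,  0.0738,  1.6066, -0.0341,  1.1108, -0.0671]), 'qvel': array([-0.0008,  0.0003, -0.0007,  0.001 ,  0.0004,  0.    ,  0.0001]), 'joint_efforts': array([  0.0008, -93.5824,   3.6665, -45.4177,  -0.0489,   0.0203,
         0.0002]), 'eef_pos': array([0.2179, 0.6387, 0.404 ]), 'ee_rot': array([ 0.6975,  0.1152,  0.6976, -0.1162]), 'contact_force': array([-0.0345,  0.1258, -0.3974]), 'moment': array([-0.0072, -0.0164,  0.0121]), 'opening': 0.09415820004037045}
scene [[467.9915311864845, 0.0, 316.29410769043204], [0.0, 467.9915311864845, 235.49596929578644], [0.0, 0.0, 1.0]] [1.2549 0.9633 0.9217] [[-0.8325  0.554  -0.0075]
 [ 0.306   0.4484 -0.8398]
 [-0.4619 -0.7014 -0.5429]]
top [[445.4462638723892, 0.0, 321.6498099537222], [0.0, 445.4462638723892, 239.74856012364037], [0.0, 0.0, 1.0]] [ 0.4294 -0.0916  1.2802] [[ 0.0177 -0.9998  0.0063]
 [-0.9928 -0.0183 -0.1183]
 [ 0.1184 -0.0042 -0.993 ]]
wrist [[340.76792020679136, 0.0, 315.7102744015084], [0.0, 340.76792020679136, 237.70761242265306], [0.0, 0.0, 1.0]] [0.1564 0.6603 0.384 ] [[ 0.3222  0.9467 -0.    ]
 [ 0.9214 -0.3136  0.2295]
 [ 0.2172 -0.074  -0.9733]]
```

View pics/scene0.png

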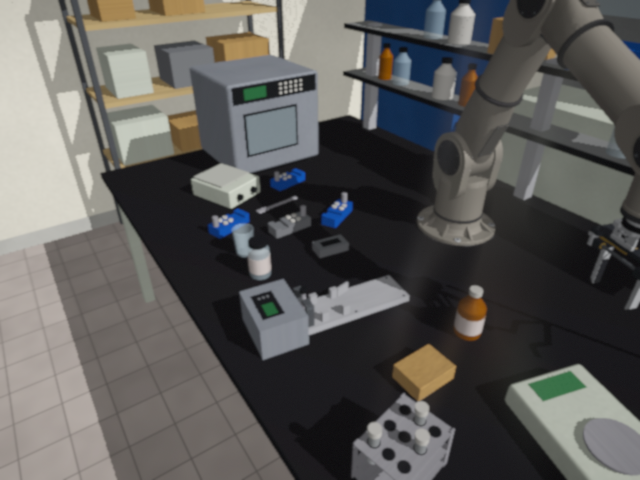

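View pics/top0.png

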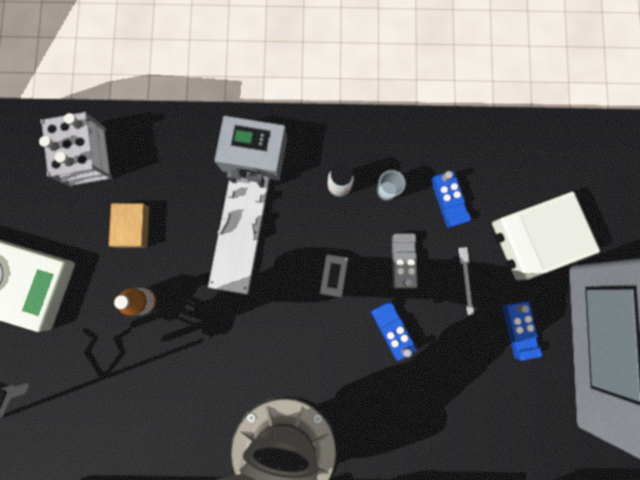

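View pics/wrist0.png

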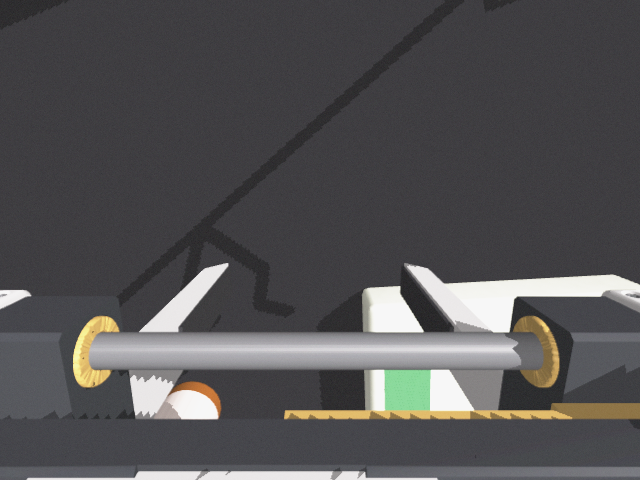

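```bash
python3 - <<'E'
from h import *
np.set_printoptions(precision=4,suppress=True)
im,K,R,t=load('top0'); c=im[100:320,190:520]; 
cv2.imwrite('pics/tA.png',cv2.resize(im[215:305,320:440],None,fx=6,fy=6,interpolation=cv2.INTER_CUBIC))
cv2.imwrite('pics/tB.png',cv2.resize(im[105:305,190:310],None,fx=3,fy=3,interpolation=cv2.INTER_CUBIC))
cal=(K,R,t)
print('knob',plane(cal,(405,283),.074),'cass',plane(cal,(404,262),.036))
print('track end',plane(cal,(210,289),.02),plane(cal,(249,292),.02),plane(cal,(230,180),.02),plane(cal,(270,180),.02))
im,K,R,t=load('scene0')
cv2.imwrite('pics/sA.png',cv2.resize(im[190:340,220:420],None,fx=4,fy=4,interpolation=cv2.INTER_CUBIC))
E
```

```text
knob [ 0.4599 -0.3237  0.074 ] cass [ 0.5194 -0.3285  0.036 ]
track end [0.4347 0.2141 0.02  ] [0.4283 0.1044 0.02  ] [0.7488 0.1711 0.02  ] [0.7511 0.0556 0.02  ]
```

View pics/tA.png

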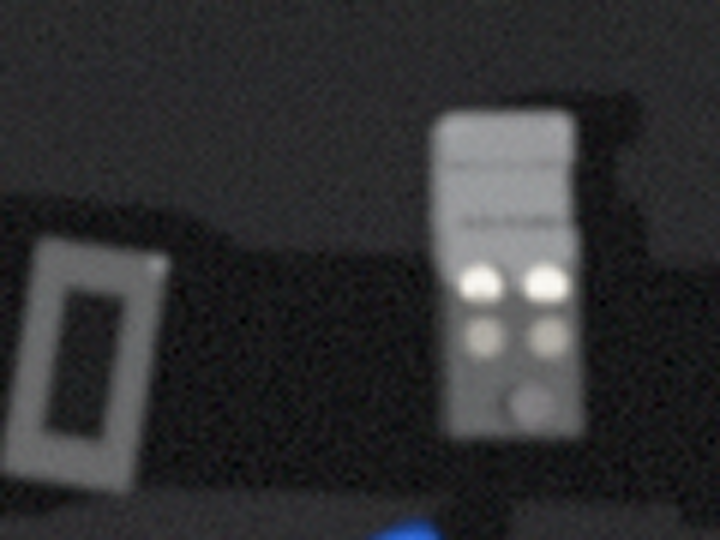

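View pics/tB.png

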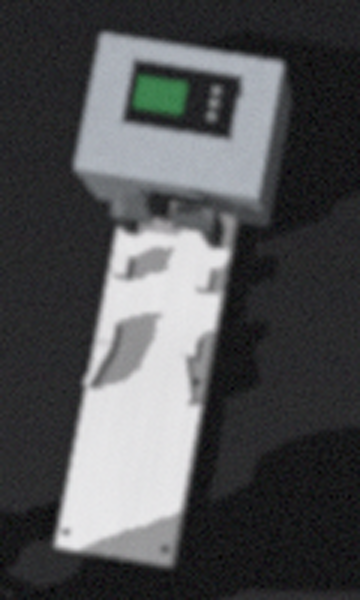

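View pics/sA.png

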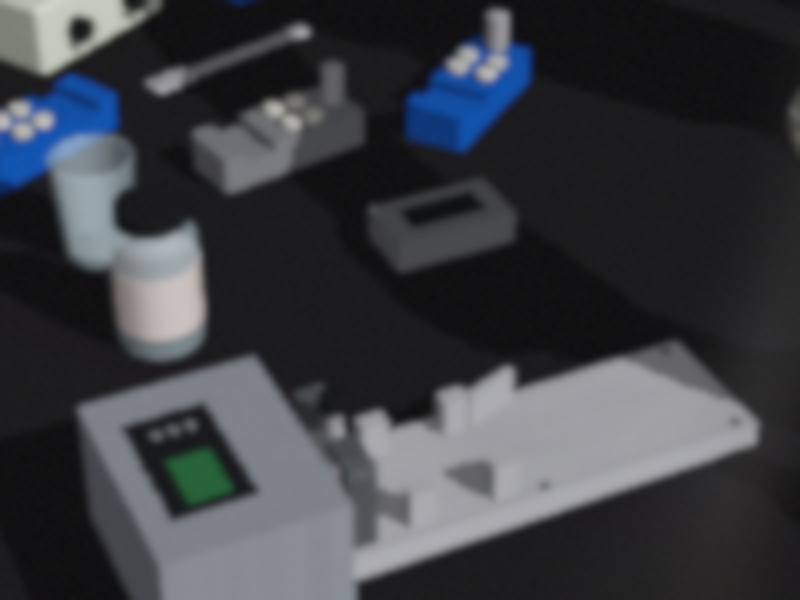

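```bash
cat >> h.py <<'E'
np.set_printoptions(precision=4,suppress=True)
def tool():
    o=get_obs();q=o['ee_rot']; return np.array(o['eef_pos']),Rn.from_quat([q[1],q[2],q[3],q[0]]).as_matrix(),o
def go(X,yaxis=None):
    "offset in mm in present tool axes to bring GRASP point to X, and twist in deg"
    p,T,o=tool(); g=p+T[:,0]*.18
    print('grasp now',g,'tool x',T[:,0],'y',T[:,1],'z',T[:,2])
    print('offset mm',(T.T@(np.array(X)-g))*1000)
    if yaxis is not None:
        y=np.array([yaxis[0],yaxis[1],0.]); y/=np.linalg.norm(y)
        if y@T[:,1]<0:y=-y
        print('twist',np.degrees(np.arctan2(y@T[:,2],y@T[:,1])))
E
python3 - <<'E'
from h import *
go([.55,.15,.23],[0,1,0])
c=eyes.capture('wrist'); print(np.array(c['mount']))
im,K,R,t=load('top0'); cal=(K,R,t)
# cassette corners from crop (x/6+320, y/6+215), top plane z=.036; 
for n,(u,v) in dict(noseL=(434,113),noseR=(575,113),tailL=(450,435),tailR=(582,435)).items():
    print(n,plane(cal,(u/6+320,v/6+215),.036))
E
```

```text
grasp now [0.2179 0.6385 0.2242] tool x [-0.0002 -0.0009 -1.    ] y [ 0.3229  0.9464 -0.001 ] z [ 0.9464 -0.3229  0.0001]
offset mm [  -5.4576 -355.1155  472.0732]
twist -18.840945246868582
[[-0.0011 -0.2294  0.9733  0.02  ]
 [ 1.      0.0005  0.0013  0.0006]
 [-0.0007  0.9733  0.2294 -0.0652]
 [ 0.      0.      0.      1.    ]]
noseL [ 0.5983 -0.2959  0.036 ]
noseR [ 0.5995 -0.3622  0.036 ]
tailL [ 0.4479 -0.3031  0.036 ]
tailR [ 0.449  -0.3644  0.036 ]
```

Emit:
{"api": "drive_tool", "payload": {"commands": [{"offset": [0,-10,16],"twist": 0,"fingers": 1},{"offset": [0,-20,32],"twist": 0,"fingers": 1},{"offset": [0,-24,39],"twist": 0,"fingers": 1},{"offset": [0,-24,39],"twist": 0,"fingers": 1},{"offset": [0,-24,39],"twist": 0,"fingers": 1},{"offset": [0,-24,39],"twist": 0,"fingers": 1},{"offset": [0,-24,39],"twist": 0,"fingers": 1},{"offset": [0,-24,39],"twist": 0,"fingers": 1}]}}

```text
t: 1.0
eef_pos: [0.4298, 0.3805, 0.4048]
ee_rot: [0.698, 0.116, 0.698, -0.116]
contact_force: [0.4, 0.5, -0.3]
opening: 0.0942
```

Emit:
{"api": "drive_tool", "payload": {"commands": [{"offset": [0,-24,39],"twist": 0,"fingers": 1},{"offset": [0,-24,39],"twist": 0,"fingers": 1},{"offset": [0,-24,39],"twist": 0,"fingers": 1},{"offset": [0,-24,39],"twist": 0,"fingers": 1},{"offset": [0,-24,39],"twist": 0,"fingers": 1},{"offset": [0,-22,36],"twist": -6,"fingers": 1},{"offset": [0,-16,25],"twist": -8,"fingers": 1},{"offset": [0,0,0],"twist": -5,"fingers": 1}]}}

```text
t: 1.8
eef_pos: [0.6243, 0.1476, 0.4045]
ee_rot: [0.707, -0.001, 0.707, 0.0]
contact_force: [-0.5, -0.5, -0.4]
opening: 0.094
```

```bash
python3 - <<'E'
from h import *
cap('wrist','w1'); go([.6,.15,.23],[0,1,0]); print(tool()[2]['t'])
E
```

```text
grasp now [0.6232 0.1494 0.2244] tool x [-0.     -0.0011 -1.    ] y [-0.0081  1.     -0.0011] z [ 1.      0.0081 -0.    ]
offset mm [ -5.5701   0.8127 -23.1617]
twist 0.4659285499310115
1.85
```

View pics/w1.png

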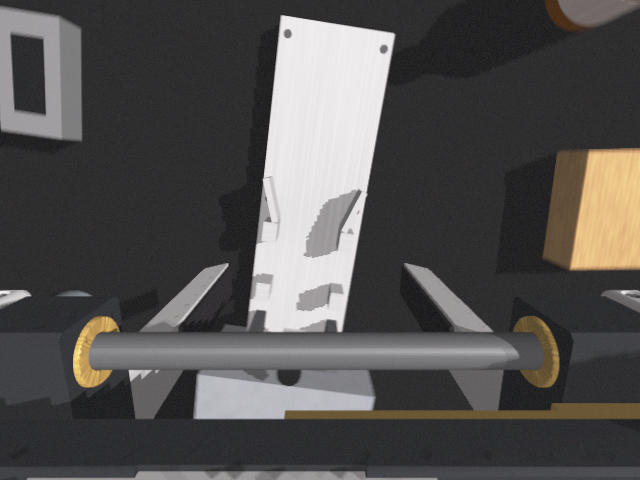

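```bash
cat > track.py <<'E'
from h import *
def fit(name,z=.02,rows=(45,165)):
    im,K,R,t=load(name); cal=(K,R,t)
    g=cv2.GaussianBlur(cv2.cvtColor(im,cv2.COLOR_BGR2GRAY),(3,3),0)
    m=(g>130).astype(np.uint8)
    n,l,s,c=cv2.connectedComponentsWithStats(m); k=1+np.argmax(s[1:,4]*(s[1:,0]>200)*(s[1:,0]<420)); m=(l==k)
    L=[];Rr=[]
    for v in range(*rows):
        xs=np.where(m[v])[0]; L.append(plane(cal,(xs[0]-.5,v),z)); Rr.append(plane(cal,(xs[-1]+.5,v),z))
    E=[]
    x0=np.where(m[rows[0]-8])[0]
    for u in range(x0[0]+12,x0[-1]-12):
        ys=np.where(m[:,u])[0]; E.append(plane(cal,(u,ys[0]-.5),z))
    def lf(P):
        P=np.array(P)[:,:2].astype(np.float32); v=cv2.fitLine(P,cv2.DIST_HUBER,0,1e-4,1e-4).ravel(); return v[:2]*np.sign(v[0] if abs(v[0])>.5 else v[1]),v[2:]
    (dl,pl),(dr,pr),(de,pe)=lf(L),lf(Rr),lf(E)
    ang=[np.degrees(np.arctan2(d[1],d[0])) for d in (dl,dr,de)]
    d=dl+dr; d/=np.linalg.norm(d); n=np.array([-d[1],d[0]])
    w=n@(np.array(pl)-pr); mid=(n@pl+n@pr)/2
    ex=d@pe
    org=d*(ex+.205)+n*mid
    print(name,'angles',ang,'width',w,'origin',org,'dir',d,np.degrees(np.arctan2(d[1],d[0])))
    return org,d
if __name__=='__main__':
    import sys
    for a in sys.argv[1:]: fit(a)
E
python3 track.py w1
```

```text
w1 angles [np.float32(-8.002787), np.float32(-8.169939), np.float32(82.03958)] width -0.11066252 origin [0.638  0.1395] dir [ 0.9901 -0.1407] -8.086363
```

Emit:
{"api": "drive_tool", "payload": {"commands": [{"offset": [0,-25,0],"twist": 0,"fingers": 1},{"offset": [0,-45,0],"twist": 0,"fingers": 1},{"offset": [0,-35,0],"twist": 0,"fingers": 1},{"offset": [0,-15,0],"twist": 0,"fingers": 1},{"offset": [0,0,0],"twist": 0,"fingers": 1},{"offset": [0,0,0],"twist": 0,"fingers": 1}]}}

```text
t: 2.45
eef_pos: [0.6224, 0.0338, 0.4047]
ee_rot: [0.707, -0.001, 0.707, 0.001]
contact_force: [-0.5, 1.2, -0.5]
opening: 0.0939
```

```bash
python3 - <<'E'
from h import *
cap('wrist','w2'); print(get_obs()['eef_pos'],get_obs()['qvel'])
E
python3 track.py w2
```

```text
[0.6224 0.0344 0.4046] [-0.0075  0.0018 -0.0047 -0.0043  0.0008  0.0006  0.0053]
w2 angles [np.float32(-8.525974), np.float32(-8.468383), np.float32(81.51466)] width -0.111006215 origin [0.6381 0.1388] dir [ 0.989  -0.1478] -8.497178
```

View pics/w2.png

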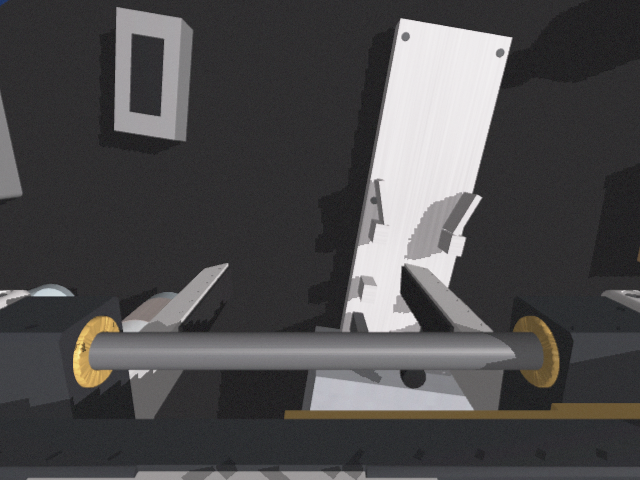

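```bash
python3 - <<'E'
from h import *
C={}
for n in('w1','w2'):
    im,K,R,t=load(n);C[n]=(K,R,t)
def hole(n,u,v):
    im=load(n)[0]; g=cv2.cvtColor(im,cv2.COLOR_BGR2GRAY)[v-8:v+9,u-8:u+9].astype(float); w=np.clip(170-g,0,None); yy,xx=np.mgrid[-8:9,-8:9]; return (u+(w*xx).sum()/w.sum(),v+(w*yy).sum()/w.sum())
H=[]
for a,b in(((288,33),(405,37)),((384,48),(500,53))):
    pa,pb=hole('w1',*a),hole('w2',*b); X=tri((C['w1'],pa),(C['w2'],pb)); print(pa,pb,X, plane(C['w1'],pa,.02),plane(C['w2'],pb,.02)); H.append(X[0])
d=H[1]-H[0]; print(np.linalg.norm(d),np.degrees(np.arctan2(-d[0],d[1])))
E
```

```text
(np.float64(287.26166666666666), np.float64(33.3775)) (np.float64(404.3212813193784), np.float64(35.78274659054868)) (array([0.4432, 0.1196, 0.02  ]), [np.float64(0.29034878554583565), np.float64(0.29034878554576)]) [0.4435 0.1196 0.02  ] [0.4429 0.1196 0.02  ]
(np.float64(385.4698205546493), np.float64(49.95008156606852)) (np.float64(502.52091518373004), np.float64(54.69609429165704)) (array([0.4601, 0.2137, 0.0261]), [np.float64(0.66253897898873), np.float64(0.6625389789887576)]) [0.4578 0.2149 0.02  ] [0.4592 0.2166 0.02  ]
0.09578358155462131 -10.20855316605084
```

Emit:
{"api": "drive_tool", "payload": {"commands": [{"offset": [0,-35,0],"twist": 0,"fingers": 1},{"offset": [0,-49,0],"twist": 0,"fingers": 1},{"offset": [0,-49,0],"twist": 0,"fingers": 1},{"offset": [0,-49,0],"twist": 0,"fingers": 1},{"offset": [0,-49,0],"twist": 0,"fingers": 1},{"offset": [0,-49,0],"twist": 0,"fingers": 1},{"offset": [0,-49,0],"twist": 0,"fingers": 1},{"offset": [0,-35,0],"twist": 0,"fingers": 1}]}}

```text
t: 3.3
eef_pos: [0.6238, -0.3327, 0.4045]
ee_rot: [0.707, -0.001, 0.707, 0.001]
contact_force: [-0.1, 1.8, -1.3]
opening: 0.0938
```

Emit:
{"api": "drive_tool", "payload": {"commands": [{"offset": [0,0,0],"twist": 0,"fingers": 1},{"offset": [0,0,0],"twist": 0,"fingers": 1}]}}

```text
t: 3.5
eef_pos: [0.6242, -0.3304, 0.4041]
ee_rot: [0.707, -0.001, 0.707, 0.001]
contact_force: [0.4, 0.8, -0.2]
opening: 0.094
```

```bash
python3 - <<'E'
from h import *
cap('wrist','w3'); print(get_obs()['eef_pos'],get_obs()['qvel'])
E
```

```text
[ 0.6245 -0.3293  0.4042] [-0.0152 -0.0102 -0.0066  0.0045 -0.001  -0.0009  0.0016]
```

View pics/w3.png

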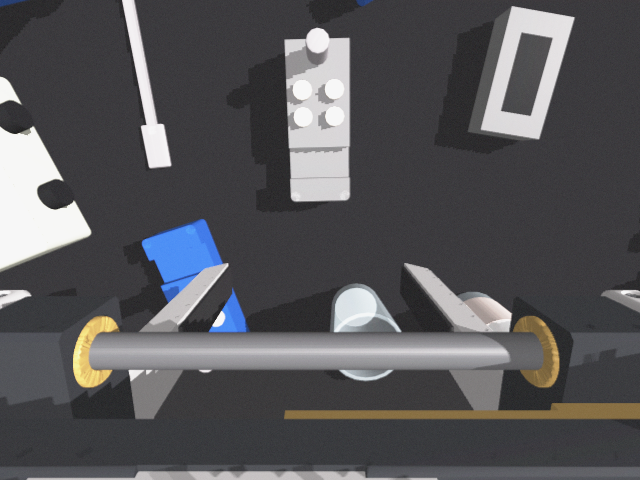

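```bash
cat > cas.py <<'E'
from h import *
def fit(name,rows,z=.036,thr=95,cols=(240,400),rows_tail=None):
    im,K,R,t=load(name); cal=(K,R,t)
    g=cv2.cvtColor(im,cv2.COLOR_BGR2GRAY).astype(float)
    L=[];Rr=[]
    for v in rows:
        r=g[v,cols[0]:cols[1]]; xs=np.where(r>thr)[0]
        def sub(i,j): return i+(thr-r[i])/(r[j]-r[i])
        L.append(plane(cal,(cols[0]+sub(xs[0]-1,xs[0]),v),z)); Rr.append(plane(cal,(cols[0]+sub(xs[-1]+1,xs[-1]),v),z))
    def lf(P):
        P=np.array(P)[:,:2].astype(np.float32); v=cv2.fitLine(P,cv2.DIST_HUBER,0,1e-4,1e-4).ravel().astype(float); return v[:2]*np.sign(v[0]),v[2:]
    (dl,pl),(dr,pr)=lf(L),lf(Rr)
    d=dl+dr; d/=np.linalg.norm(d); n=np.array([-d[1],d[0]])
    print(name,'angles',np.degrees([np.arctan2(q[1],q[0]) for q in(dl,dr,d)]),'width',n@(pr-pl),'mid n',(n@pl+n@pr)/2)
    return d,n,(n@pl+n@pr)/2
if __name__=='__main__':
    d,n,m=fit('w3',list(range(75,135)))
    fit('w3',list(range(182,194)))
    im,K,R,t=load('w3');cal=(K,R,t)
    g=cv2.cvtColor(im,cv2.COLOR_BGR2GRAY)
    print(g[34:44,295],g[194:206,320],g[140:190,320], g[100,278:295],g[100,343:356])
    tail=plane(cal,(295,39),.036); nose=plane(cal,(320,200.5),.036); print(tail,nose,d@tail[:2],d@nose[:2])
    for e in (d@tail[:2]+.075,d@nose[:2]-.075): print('origin',d*e+n*m)
    print('knob top',plane(cal,(318,40),.074))
E
python3 cas.py
```

```text
w3 angles [1.5355 1.5015 1.5185] width 0.06132439607827198 mid n -0.34087025235850227
w3 angles [1.2538 1.5245 1.3891] width 0.0613290026946646 mid n -0.3396018155320685
[ 63  60  62  58  61 180 212 214 216 215] [212 211 212 209 210 211 189  99  45  45  43  55] [213 215 215 214 215 215 213 161 147 147 147 174 207 213 215 213 214 211
 213 213 214 214 213 214 214 214 213 214 213 214 213 213 212 213 212 211
 214 177 203 212 212 214 212 213 211 212 212 213 212 212] [ 48  46  45  42  47  43  40  46  68 135 148 148 146 146 150 148 149] [217 217 217 215 216 216 163  85  62  57  58  61  61]
[ 0.4528 -0.3492  0.036 ] [ 0.602  -0.3252  0.036 ] 0.44337949462048326 0.5931433979977702
origin [ 0.5272 -0.327 ]
origin [ 0.527 -0.327]
knob top [ 0.4651 -0.3282  0.074 ]
```

```bash
python3 - <<'E'
from h import *
go([.519,-.3272,.14],[-.0265,1])
E
```

```text
grasp now [ 0.6244 -0.3292  0.2242] tool x [-0.0003  0.001  -1.    ] y [-0.0044  1.      0.001 ] z [ 1.      0.0044 -0.0003]
offset mm [  84.2496    2.3403 -105.3609]
twist -1.2655870683293464
```

Emit:
{"api": "drive_tool", "payload": {"commands": [{"offset": [10,0,-20],"twist": 0,"fingers": 1},{"offset": [20,1,-30],"twist": -1.3,"fingers": 1},{"offset": [30,1,-30],"twist": 0,"fingers": 1},{"offset": [24,0,-25],"twist": 0,"fingers": 1},{"offset": [0,0,0],"twist": 0,"fingers": 1},{"offset": [0,0,0],"twist": 0,"fingers": 1}]}}

```text
t: 4.15
eef_pos: [0.5194, -0.329, 0.3209]
ee_rot: [0.707, -0.009, 0.707, 0.01]
contact_force: [-0.4, 0.8, 0.8]
opening: 0.0937
```

```bash
python3 - <<'E'
from h import *
cap('wrist','w4'); go([.519,-.3272,.024],[-.0265,1])
E
```

```text
grasp now [ 0.5202 -0.3292  0.1414] tool x [ 0.0013  0.0001 -1.    ] y [-0.0278  0.9996  0.0001] z [0.9996 0.0278 0.0013]
offset mm [117.3804   2.0502  -1.2927]
twist 0.07307909053577723
```

View pics/w4.png

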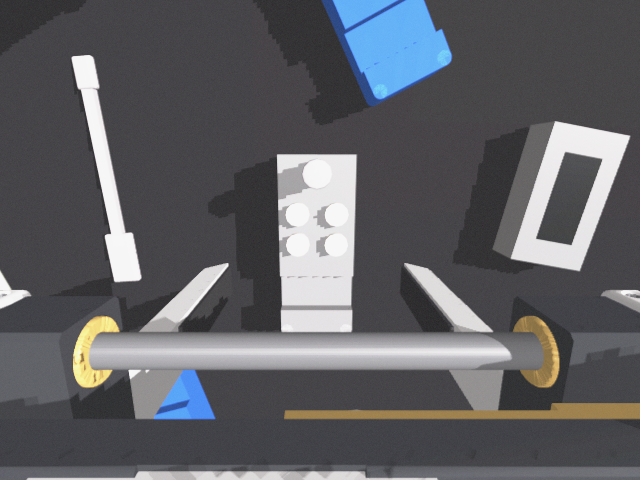

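```bash
python3 - <<'E'
from h import *
C={n:load(n)[1:] for n in('w3','w4')}
for a,b in(((318,40),(317.3,174)),((302.5,90),(297.5,215)),((335,89.5),(336.5,214.5)),((303.5,117),(297.5,245)),((335,117),(336.5,245)),((350,38.5),(356.5,154)),((285,39.5),(277,154.5))):
    print(tri((C['w3'],a),(C['w4'],b)))
E
sed -i "s/^if __name__.*/if __name__=='__main__' and 0:/" cas.py
python3 -c "
from cas import *
d,n,m=fit('w4',range(190,265)); im,K,R,t=load('w4'); p=plane((K,R,t),(290,154.3),.036); print(d*(d@p[:2]+.075)+n*m)"
```

```text
(array([ 0.4651, -0.3285,  0.074 ]), [np.float64(0.25621631733467337), np.float64(0.25621631733462047)])
(array([ 0.4979, -0.3425,  0.0428]), [np.float64(0.2405539467540818), np.float64(0.24055394675419373)])
(array([ 0.497 , -0.3123,  0.0407]), [np.float64(0.469253396542139), np.float64(0.4692533965421446)])
(array([ 0.5217, -0.3419,  0.0424]), [np.float64(0.4661597789427874), np.float64(0.46615977894276706)])
(array([ 0.5214, -0.3116,  0.0403]), [np.float64(0.15522985388063806), np.float64(0.15522985388057084)])
(array([ 0.4511, -0.2985,  0.0323]), [np.float64(0.3712426592822355), np.float64(0.37124265928222333)])
(array([ 0.4533, -0.3588,  0.0362]), [np.float64(0.421547532985923), np.float64(0.4215475329859381)])
w4 angles [1.275  2.3061 1.7905] width 0.061905075105287616 mid n -0.34327394613691514
[ 0.5271 -0.327 ]
```

Emit:
{"api": "drive_tool", "payload": {"commands": [{"offset": [15,2,-1],"twist": 0,"fingers": 1},{"offset": [30,0,0],"twist": 0,"fingers": 1},{"offset": [30,0,0],"twist": 0,"fingers": 1},{"offset": [25,0,0],"twist": 0,"fingers": 1},{"offset": [12,0,0],"twist": 0,"fingers": 1},{"offset": [4,0,0],"twist": 0,"fingers": 1},{"offset": [0,0,0],"twist": 0,"fingers": 1}]}}

```text
t: 4.9
eef_pos: [0.5179, -0.3286, 0.2047]
ee_rot: [0.707, -0.009, 0.707, 0.009]
contact_force: [0.3, -0.1, 1.6]
opening: 0.0938
```

```bash
python3 - <<'E'
from h import *
go([.519,-.3272,.024],[-.0265,1])
E
```

```text
grasp now [ 0.5179 -0.3286  0.0247] tool x [-0.     -0.0001 -1.    ] y [-0.0257  0.9997 -0.0001] z [ 0.9997  0.0257 -0.    ]
offset mm [0.7346 1.3892 1.1635]
twist -0.04458716612528237
```

Close at 20 N, then lift.

Emit:
{"api": "drive_tool", "payload": {"commands": [{"offset": [0,1.4,1],"twist": 0,"fingers": 0.7},{"offset": [0,0,0],"twist": 0,"fingers": 0.55},{"offset": [0,0,0],"twist": 0,"fingers": 0.4},{"offset": [0,0,0],"twist": 0,"fingers": 0.4},{"offset": [0,0,0],"twist": 0,"fingers": 0.4}], "squeeze": 25}}

```text
t: 5.4
eef_pos: [0.5186, -0.3274, 0.2051]
ee_rot: [0.707, -0.009, 0.707, 0.009]
contact_force: [0.3, 0.1, 4.7]
opening: 0.0598
```

Emit:
{"api": "drive_tool", "payload": {"commands": [{"offset": [-8,0,0],"twist": 0,"fingers": 0.4},{"offset": [-25,0,0],"twist": 0,"fingers": 0.4},{"offset": [-35,0,0],"twist": 0,"fingers": 0.4},{"offset": [-35,0,0],"twist": 0,"fingers": 0.4},{"offset": [-20,15,0],"twist": 0,"fingers": 0.4},{"offset": [-5,30,0],"twist": 0,"fingers": 0.4},{"offset": [0,40,0],"twist": 0,"fingers": 0.4},{"offset": [0,40,0],"twist": 0,"fingers": 0.4}]}}

```text
t: 6.2
eef_pos: [0.5147, -0.2012, 0.3332]
ee_rot: [0.707, -0.009, 0.707, 0.009]
contact_force: [0.8, 0.7, -5.4]
opening: 0.0603
```

Emit:
{"api": "drive_tool", "payload": {"commands": [{"offset": [0,40,0],"twist": 0,"fingers": 0.4},{"offset": [0,40,0],"twist": 0,"fingers": 0.4},{"offset": [0,40,0],"twist": 0,"fingers": 0.4},{"offset": [0,40,0],"twist": 4,"fingers": 0.4},{"offset": [0,40,0],"twist": 4,"fingers": 0.4},{"offset": [0,30,0],"twist": 1.8,"fingers": 0.4},{"offset": [0,10,0],"twist": 0,"fingers": 0.4},{"offset": [0,0,0],"twist": 0,"fingers": 0.4}]}}

```text
t: 7.0
eef_pos: [0.5178, 0.0387, 0.3328]
ee_rot: [0.705, 0.05, 0.705, -0.05]
contact_force: [0.4, -1.0, -4.8]
opening: 0.0601
```

```bash
python3 - <<'E'
from h import *
cap('wrist','w5'); go([.519,.1,.15],[.14,.99]); print(get_obs()['opening'])
E
```

```text
grasp now [0.5176 0.0371 0.1527] tool x [-0.0004 -0.0004 -1.    ] y [ 0.1439  0.9896 -0.0004] z [ 0.9896 -0.1439 -0.0003]
offset mm [ 2.7044 62.4243 -7.7   ]
twist -0.22451812138906324
0.05977676539592487
```

View pics/w5.png

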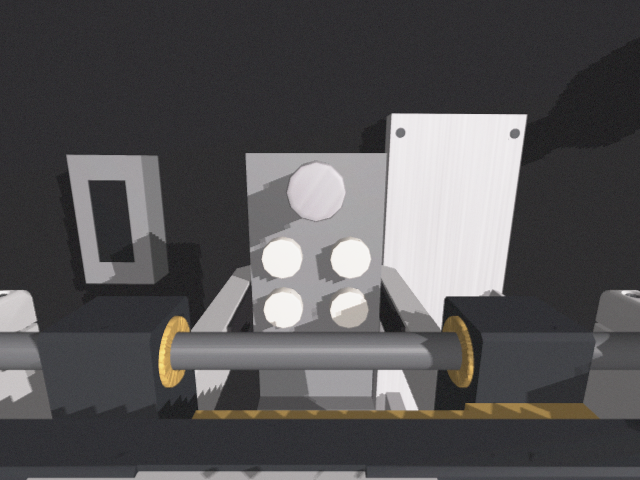

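```bash
python3 - <<'E'
from h import *
im,K,R,t=load('w5');cal=(K,R,t); g=cv2.cvtColor(im,cv2.COLOR_BGR2GRAY).astype(float)
print(g[140,380:395],g[140,515:530],g[250,380:395],g[108:120,450])
def lf(P):
    P=np.array(P)[:,:2].astype(np.float32); v=cv2.fitLine(P,cv2.DIST_HUBER,0,1e-4,1e-4).ravel().astype(float); return v[:2]*np.sign(v[0] if abs(v[0])>.5 else v[1]),v[2:]
T=190
def cr(r,i0,s):
    i=i0
    while r[i]<T:i+=s
    return i-s+s*(T-r[i-s])/(r[i]-r[i-s])
L=[plane(cal,(cr(g[v],386 if v<150 else 384,1),v),.02) for v in range(120,250)]
Rr=[plane(cal,(cr(g[v],540,-1),v),.02) for v in range(120,270)]
E=[plane(cal,(u,cr(g[:,u],105,1)),.02) for u in range(395,515)]
out=[lf(x) for x in(L,Rr,E)]
print([np.degrees(np.arctan2(d[1],d[0])) for d,p in out])
d=out[1][0]; n=np.array([-d[1],d[0]])
print('width',n@(out[1][1]-out[0][1]))
mid=n@(out[1][1]+out[0][1])/2; ex=d@out[2][1]; print('org',d*(ex+.205)+n*mid)
E
```

```text
[ 31.  32.  33.  33.  38.  69.  88.  95.  95. 102. 204. 231. 233. 236.
 234.] [231. 232. 232. 234. 234. 234. 234. 228. 144.  59.  37.  34.  35.  36.
  31.] [164. 163. 125. 107. 197. 226. 230. 230. 228. 230. 231. 233. 231. 228.
 228.] [ 48.  46.  48.  48.  47.  88. 222. 234. 235. 233. 232. 233.]
[np.float64(-8.456573832393243), np.float64(-8.53625120779525), np.float64(81.67547709495352)]
width 0.10961773635743688
org [0.6384 0.1384]
```

```bash
cat >> h.py <<'E'
a=np.radians(-8.4); TD=np.array([np.cos(a),np.sin(a)]); TN=np.array([-TD[1],TD[0]]); TO=np.array([.6382,.1386])
def tr(p): p=np.array(p)[:2]-TO; return np.array([TD@p,TN@p])
def wr(x,y=0): return TO+TD*x+TN*y
E
python3 - <<'E'
from h import *
im,K,R,t=load('w5');cal=(K,R,t)
kn=plane(cal,(316,191),.202); p,T,o=tool(); g=p+.18*T[:,0]; print(kn,(T.T@(kn-g))*1000)
X=wr(-.1284); print(X); go([*X,.10],TN)
E
```

```text
[0.4639 0.0471 0.202 ] [-49.2543   2.1058 -54.6417]
[0.5112 0.1574]
grasp now [0.5176 0.0371 0.1527] tool x [-0.0004 -0.0004 -1.    ] y [ 0.1439  0.9896 -0.0004] z [ 0.9896 -0.1439 -0.0003]
offset mm [ 52.6855 118.0804 -23.6787]
twist 0.12642019159339435
```

Emit:
{"api": "drive_tool", "payload": {"commands": [{"offset": [0,20,-4],"twist": 0,"fingers": 0.4},{"offset": [0,35,-7],"twist": 0,"fingers": 0.4},{"offset": [10,35,-7],"twist": 0,"fingers": 0.4},{"offset": [20,20,-5],"twist": 0,"fingers": 0.4},{"offset": [23,8,-1],"twist": 0,"fingers": 0.4},{"offset": [0,0,0],"twist": 0,"fingers": 0.4},{"offset": [0,0,0],"twist": 0,"fingers": 0.4},{"offset": [0,0,0],"twist": 0,"fingers": 0.4}]}}

```text
t: 7.85
eef_pos: [0.5119, 0.1561, 0.2808]
ee_rot: [0.706, 0.052, 0.705, -0.052]
contact_force: [0.8, 0.2, -4.0]
opening: 0.0596
```

```bash
python3 - <<'E'
from h import *
cap('wrist','w6');cap('scene','s6'); X=wr(-.1284); go([*X,.046],TN)
im=load('s6')[0]; cv2.imwrite('pics/s6c.png',cv2.resize(im[250:360,230:430],None,fx=4,fy=4,interpolation=cv2.INTER_CUBIC))
E
```

```text
grasp now [0.512  0.1566 0.1008] tool x [ 0.0014  0.0005 -1.    ] y [0.1467 0.9892 0.0007] z [ 0.9892 -0.1467  0.0013]
offset mm [54.7767  0.5912 -0.9715]
twist -0.0343576828129601
```

View pics/w6.png

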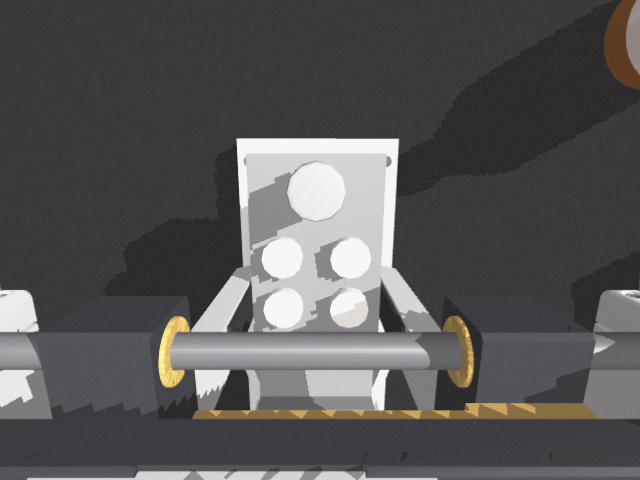

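View pics/s6c.png

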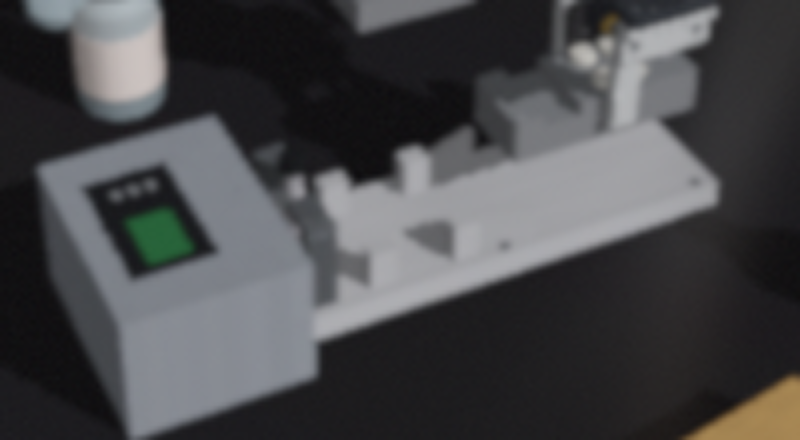

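Emit:
{"api": "drive_tool", "payload": {"commands": [{"offset": [15,0.5,-1],"twist": 0,"fingers": 0.4},{"offset": [20,0,0],"twist": 0,"fingers": 0.4},{"offset": [12,0,0],"twist": 0,"fingers": 0.4},{"offset": [5,0,0],"twist": 0,"fingers": 0.4},{"offset": [2,0,0],"twist": 0,"fingers": 0.4},{"offset": [0,0,0],"twist": 0,"fingers": 0.4},{"offset": [0,0,0],"twist": 0,"fingers": 0.4}]}}

```text
t: 8.65
eef_pos: [0.5106, 0.1583, 0.2263]
ee_rot: [0.705, 0.052, 0.705, -0.051]
contact_force: [-0.2, -0.7, -5.4]
opening: 0.0598
```

```bash
python3 - <<'E'
from h import *
X=wr(-.1284); go([*X,.045],TN);print(get_obs()['contact_force'])
E
```

```text
grasp now [0.5107 0.1583 0.0463] tool x [ 0.0008  0.0003 -1.    ] y [0.1451 0.9894 0.0005] z [ 0.9894 -0.1451  0.0007]
offset mm [ 1.2901 -0.8884  0.5782]
twist 0.05454886525564642
[-0.1896 -0.6623 -5.384 ]
```

Down 1.5 mm more, then open slowly.

Emit:
{"api": "drive_tool", "payload": {"commands": [{"offset": [1,-0.8,0],"twist": 0,"fingers": 0.4},{"offset": [0.6,0,0],"twist": 0,"fingers": 0.4},{"offset": [0,0,0],"twist": 0,"fingers": 0.4},{"offset": [0,0,0],"twist": 0,"fingers": 0.75},{"offset": [0,0,0],"twist": 0,"fingers": 1},{"offset": [0,0,0],"twist": 0,"fingers": 1},{"offset": [0,0,0],"twist": 0,"fingers": 1},{"offset": [0,0,0],"twist": 0,"fingers": 1}]}}

```text
t: 9.45
eef_pos: [0.5102, 0.1574, 0.2241]
ee_rot: [0.705, 0.051, 0.705, -0.051]
contact_force: [-0.3, -0.3, -0.2]
opening: 0.0933
```

Emit:
{"api": "drive_tool", "payload": {"commands": [{"offset": [-10,0,0],"twist": 0,"fingers": 1},{"offset": [-30,0,0],"twist": 0,"fingers": 1},{"offset": [-40,0,0],"twist": 0,"fingers": 1},{"offset": [-25,0,10],"twist": 0,"fingers": 1},{"offset": [-10,0,10],"twist": 0,"fingers": 1},{"offset": [0,0,0],"twist": 0,"fingers": 1},{"offset": [0,0,0],"twist": 0,"fingers": 1}]}}

```text
t: 10.15
eef_pos: [0.5296, 0.1544, 0.3382]
ee_rot: [0.705, 0.051, 0.706, -0.052]
contact_force: [-0.2, 0.3, 0.2]
opening: 0.0938
```

```bash
python3 - <<'E'
from h import *
cap('wrist','w7'); X=wr(-.182); go([*X,.16],TN);print(get_obs()['contact_force'])
E
```

```text
grasp now [0.529  0.1543 0.1578] tool x [-0.002  -0.0009 -1.    ] y [ 0.1451  0.9894 -0.0012] z [ 0.9894 -0.1451 -0.0018]
offset mm [ -2.0695   0.5089 -71.7165]
twist 0.058186776150206156
[-0.2683  0.4272  0.453 ]
```

View pics/w7.png

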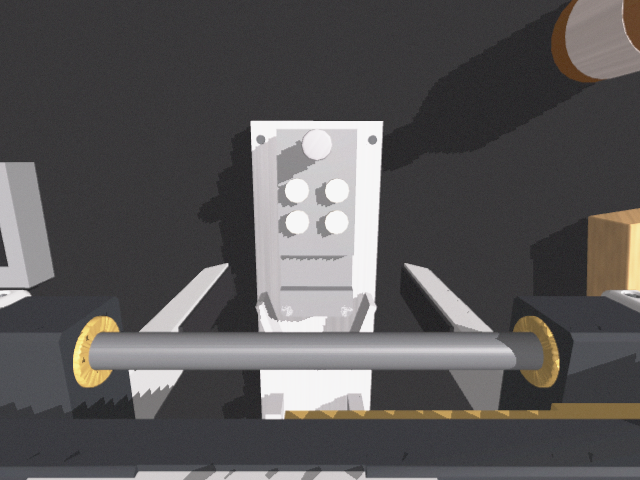

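```bash
python3 - <<'E'
from h import *
im,K,R,t=load('w7');cal=(K,R,t)
k=plane(cal,(317,145),.094);print('knob',k,tr(k))
for uv in ((296.5,190.5),(337,190.5),(297,222.5),(336.5,222.5)): print(tr(plane(cal,uv,.063)))
g=cv2.cvtColor(im,cv2.COLOR_BGR2GRAY)
print(g[150,248:262],g[150,376:388],g[150,270:285],g[150,350:362],g[116:134,290])
for uv in((251,122),(382.5,122)): print(tr(plane(cal,uv,.02)))
for uv in((277.5,129),(356.5,129)): print('tail',tr(plane(cal,uv,.056)))
go([*k[:2],.16],TN)
E
```

```text
knob [0.4577 0.1663 0.094 ] [-0.1827  0.0011]
[-0.151 -0.014]
[-0.151   0.0162]
[-0.1267 -0.0139]
[-0.1268  0.0162]
[ 40  43  44 155 214 219 205 198 193 196 200 199 201 204] [246 246 246 246 246 176  67  42  43  44  37  41] [199 199 203 201 199 203 203 206 207 206 206 170 156 158 142] [207 206 205 206 207 205 221 245 247 246 246 246] [ 56  60  55  55 115 244 246 246 246 246 246 246 241 218 209 208 207 208]
[-0.2037 -0.0536]
[-0.2038  0.0559]
tail [-0.1953 -0.0279]
tail [-0.1954  0.0302]
grasp now [0.529  0.1543 0.1578] tool x [-0.002  -0.0009 -1.    ] y [ 0.1451  0.9894 -0.0012] z [ 0.9894 -0.1451 -0.0018]
offset mm [ -2.0695   1.576  -72.3729]
twist 0.058186776150206156
```

Emit:
{"api": "drive_tool", "payload": {"commands": [{"offset": [0,0,-15],"twist": 0,"fingers": 1},{"offset": [0,1,-25],"twist": 0,"fingers": 1},{"offset": [0,0,-22],"twist": 0,"fingers": 1},{"offset": [0,0,-10],"twist": 0,"fingers": 1},{"offset": [0,0,0],"twist": 0,"fingers": 1},{"offset": [0,0,0],"twist": 0,"fingers": 1}]}}

```text
t: 10.8
eef_pos: [0.4591, 0.166, 0.3391]
ee_rot: [0.705, 0.051, 0.705, -0.051]
contact_force: [1.1, 0.2, 0.1]
opening: 0.0937
```

```bash
python3 - <<'E'
from h import *
cap('wrist','w8'); go([.4577,.1663,.08],TN)
E
```

```text
grasp now [0.4595 0.1659 0.1591] tool x [ 0.0003 -0.     -1.    ] y [0.1453 0.9894 0.    ] z [ 0.9894 -0.1453  0.0003]
offset mm [79.0785  0.1264 -1.8616]
twist 0.04701841828477297
```

View pics/w8.png

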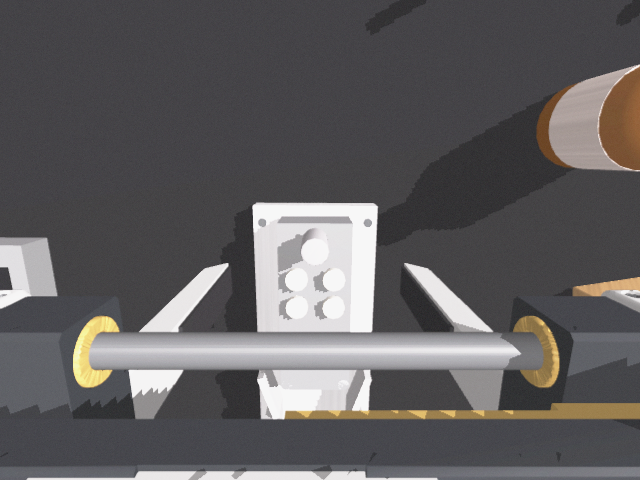

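```bash
python3 - <<'E'
from h import *
C={n:load(n)[1:] for n in('w7','w8')}
X=tri((C['w7'],(317,145)),(C['w8'],(315,251)));print(X,tr(X[0])); k=plane(C['w8'],(315,251),.094);print(k,tr(k))
E
```

```text
(array([0.4575, 0.1664, 0.0905]), [np.float64(0.044135882804950184), np.float64(0.044135882804971924)]) [-0.1828  0.0011]
[0.4566 0.1666 0.094 ] [-0.1838  0.0012]
```

Emit:
{"api": "drive_tool", "payload": {"commands": [{"offset": [12,0,-1.5],"twist": 0,"fingers": 1},{"offset": [25,0,0],"twist": 0,"fingers": 1},{"offset": [22,0,0],"twist": 0,"fingers": 1},{"offset": [13,0,0],"twist": 0,"fingers": 1},{"offset": [5,0,0],"twist": 0,"fingers": 1},{"offset": [1,0,0],"twist": 0,"fingers": 1},{"offset": [0,0,0],"twist": 0,"fingers": 1}]}}

```text
t: 11.55
eef_pos: [0.4577, 0.1662, 0.2614]
ee_rot: [0.705, 0.052, 0.705, -0.051]
contact_force: [-0.0, 0.2, 0.7]
opening: 0.094
```

```bash
python3 - <<'E'
from h import *
go([.4577,.1663,.08],TN);p,T,o=tool();print(tr(p),o['contact_force'])
E
```

```text
grasp now [0.4578 0.1662 0.0814] tool x [ 0.0004  0.0002 -1.    ] y [0.1453 0.9894 0.0002] z [ 0.9894 -0.1453  0.0004]
offset mm [ 1.4488  0.0653 -0.109 ]
twist 0.04415551885508729
[-0.1826  0.0009] [-0.0475  0.2118  0.673 ]
```

Emit:
{"api": "drive_tool", "payload": {"commands": [{"offset": [1,0,0],"twist": 0,"fingers": 0.6},{"offset": [0,0,0],"twist": 0,"fingers": 0.4},{"offset": [0,0,0],"twist": 0,"fingers": 0.25},{"offset": [0,0,0],"twist": 0,"fingers": 0.1},{"offset": [0,0,0],"twist": 0,"fingers": 0},{"offset": [0,0,0],"twist": 0,"fingers": 0},{"offset": [0,0,0],"twist": 0,"fingers": 0}], "squeeze": 40}}

```text
t: 12.25
eef_pos: [0.4574, 0.1661, 0.2601]
ee_rot: [0.705, 0.051, 0.705, -0.051]
contact_force: [-0.4, 0.6, -0.2]
opening: 0.0414
```

```bash
python3 - <<'E'
from h import *
go([.4577,.1663,.08],TN);p,T,o=tool();print(tr(p),o['contact_force'],o['opening'])
cap('wrist','w9')
E
```

```text
grasp now [0.4574 0.1661 0.0801] tool x [-0. -0. -1.] y [ 0.1451  0.9894 -0.    ] z [ 0.9894 -0.1451 -0.    ]
offset mm [0.089  0.1993 0.2463]
twist 0.05636900370056206
[-0.1829  0.0008] [-0.4375  0.6309 -0.2115] 0.04144198582068476
```

View pics/w9.png

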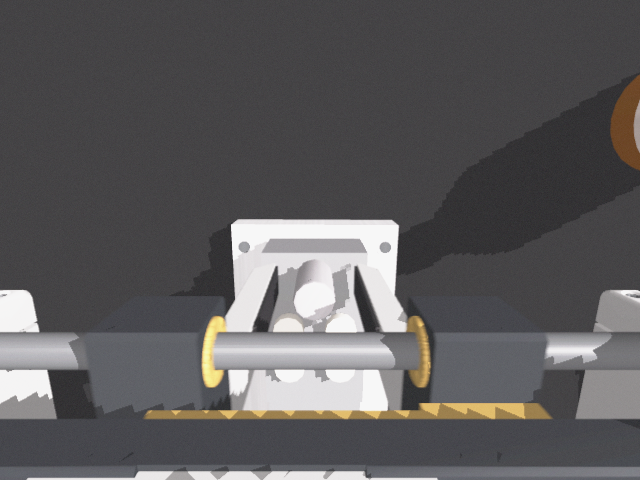

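Still closing; the knob sits between the fingers. Let it finish.

Emit:
{"api": "drive_tool", "payload": {"commands": [{"offset": [0,0,0],"twist": 0,"fingers": 0},{"offset": [0,0,0],"twist": 0,"fingers": 0},{"offset": [0,0,0],"twist": 0,"fingers": 0},{"offset": [0,0,0],"twist": 0,"fingers": 0},{"offset": [0,0,0],"twist": 0,"fingers": 0},{"offset": [0,0,0],"twist": 0,"fingers": 0}]}}

```text
t: 12.9
eef_pos: [0.4574, 0.1661, 0.2601]
ee_rot: [0.705, 0.051, 0.705, -0.051]
contact_force: [-0.2, -1.4, -0.6]
opening: 0.0192
```

Emit:
{"api": "drive_tool", "payload": {"commands": [{"offset": [0,0,6],"twist": 0,"fingers": 0},{"offset": [0,0,12],"twist": 0,"fingers": 0},{"offset": [0,0,12],"twist": 0,"fingers": 0},{"offset": [0,0,12],"twist": 0,"fingers": 0},{"offset": [0,0,12],"twist": 0,"fingers": 0},{"offset": [0,0,8],"twist": 0,"fingers": 0},{"offset": [0,0,0],"twist": 0,"fingers": 0}]}}

```text
t: 13.6
eef_pos: [0.5202, 0.1568, 0.2601]
ee_rot: [0.706, 0.052, 0.705, -0.052]
contact_force: [2.6, -0.4, 0.7]
opening: 0.0194
```

```bash
python3 - <<'E'
from h import *
go([*wr(.013,.001),.08],TN);p,T,o=tool();print(tr(p),o['contact_force'],o['opening'])
cap('wrist','w10');cap('scene','s10')
im=load('s10')[0]; cv2.imwrite('pics/s10c.png',cv2.resize(im[230:360,230:430],None,fx=4,fy=4,interpolation=cv2.INTER_CUBIC))
E
```

```text
grasp now [0.5204 0.1568 0.0801] tool x [ 0.0013 -0.0001 -1.    ] y [0.1459 0.9893 0.0001] z [ 0.9893 -0.1459  0.0013]
offset mm [  0.2379   0.2021 132.1919]
twist 0.008265929169275535
[-0.1194  0.0008] [ 2.6493 -0.3679  0.7451] 0.019366276636005594
```

View pics/w10.png

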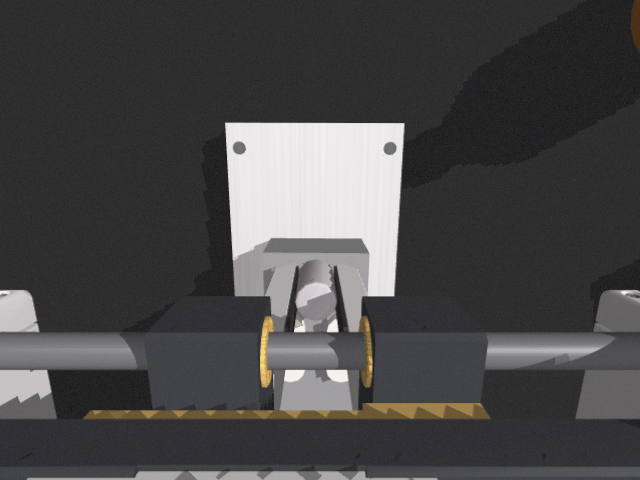

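View pics/s10c.png

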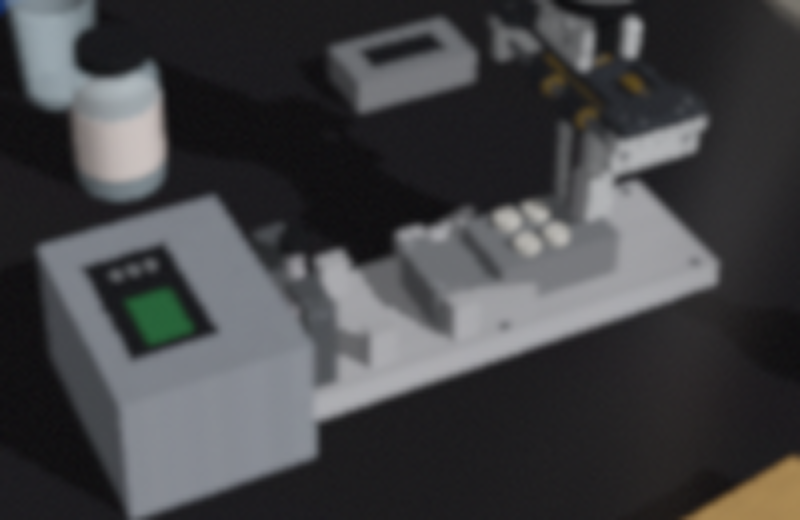

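Emit:
{"api": "drive_tool", "payload": {"commands": [{"offset": [0,0,6],"twist": 0,"fingers": 0},{"offset": [0,0,10],"twist": 0,"fingers": 0},{"offset": [0,0,10],"twist": 0,"fingers": 0},{"offset": [0,0,6],"twist": 0,"fingers": 0},{"offset": [0,0,0],"twist": 0,"fingers": 0},{"offset": [0,0,0],"twist": 0,"fingers": 0}]}}

```text
t: 14.3
eef_pos: [0.5506, 0.1525, 0.2601]
ee_rot: [0.706, 0.052, 0.705, -0.051]
contact_force: [2.5, -0.6, -0.9]
opening: 0.0193
```

```bash
python3 - <<'E'
from h import *
go([*wr(.013,.001),.08],TN);p,T,o=tool();print(tr(p),o['contact_force'],o['opening'],o['moment'])
cap('wrist','w11');cap('scene','s11')
im=load('s11')[0]; cv2.imwrite('pics/s11c.png',cv2.resize(im[230:360,230:430],None,fx=4,fy=4,interpolation=cv2.INTER_CUBIC))
E
```

```text
grasp now [0.5507 0.1525 0.0801] tool x [ 0.0008 -0.     -1.    ] y [0.1452 0.9894 0.0001] z [ 0.9894 -0.1452  0.0008]
offset mm [  0.1731  -0.0328 101.5693]
twist 0.04907235297834865
[-0.0887  0.0009] [ 2.4765 -0.6465 -0.9344] 0.01927832393396848 [-0.0253 -0.4817  0.0159]
```

View pics/w11.png

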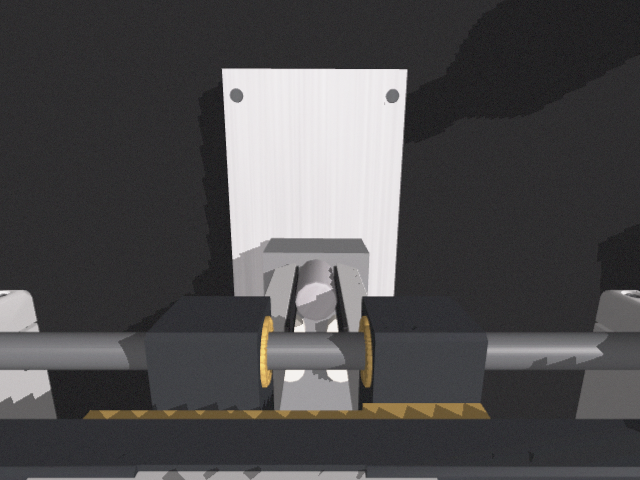

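View pics/s11c.png

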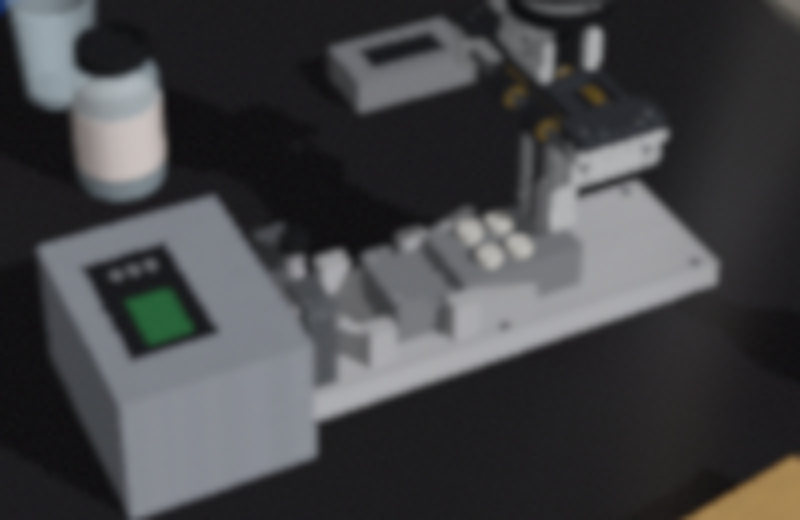

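Emit:
{"api": "drive_tool", "payload": {"commands": [{"offset": [0,0,4],"twist": 0,"fingers": 0},{"offset": [0,0,6],"twist": 0,"fingers": 0},{"offset": [0,0,6],"twist": 0,"fingers": 0},{"offset": [0,0,6],"twist": 0,"fingers": 0},{"offset": [0,0,6],"twist": 0,"fingers": 0},{"offset": [0,0,6],"twist": 0,"fingers": 0},{"offset": [0,0,0],"twist": 0,"fingers": 0}]}}

```text
t: 15.1
eef_pos: [0.5842, 0.1477, 0.2601]
ee_rot: [0.705, 0.051, 0.705, -0.051]
contact_force: [0.7, 0.6, 1.6]
opening: 0.0195
```

```bash
python3 - <<'E'
from h import *
go([*wr(.013,.001),.08],TN);p,T,o=tool();print(tr(p),o['contact_force'],o['opening'],o['moment'])
cap('wrist','w12')
E
```

```text
grasp now [0.5841 0.1477 0.0801] tool x [-0.0002  0.0001 -1.    ] y [0.145  0.9894 0.0001] z [ 0.9894 -0.145  -0.0003]
offset mm [ 0.095  -0.1768 67.8022]
twist 0.06072030312306363
[-0.0548  0.0011] [0.6633 0.6342 1.5853] 0.019490075277754197 [ 0.0223 -0.1083  0.0341]
```

View pics/w12.png

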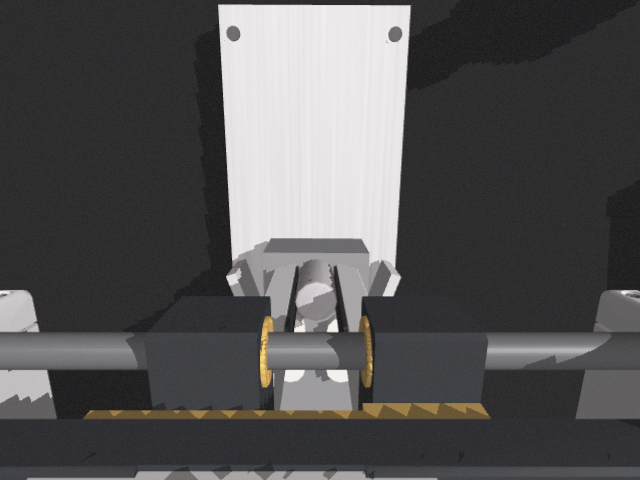

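Emit:
{"api": "drive_tool", "payload": {"commands": [{"offset": [0,0,5],"twist": 0,"fingers": 0},{"offset": [0,0,7],"twist": 0,"fingers": 0},{"offset": [0,0,7],"twist": 0,"fingers": 0},{"offset": [0,0,7],"twist": 0,"fingers": 0},{"offset": [0,0,7],"twist": 0,"fingers": 0},{"offset": [0,0,7],"twist": 0,"fingers": 0},{"offset": [0,0,7],"twist": 0,"fingers": 0}], "squeeze": 50}}

```text
t: 15.85
eef_pos: [0.6294, 0.1414, 0.2601]
ee_rot: [0.704, 0.051, 0.707, -0.051]
contact_force: [-11.9, 1.2, 11.3]
opening: 0.0191
```

```bash
python3 - <<'E'
from h import *
go([*wr(.013,.001),.08],TN);p,T,o=tool();print(tr(p),o['contact_force'],o['opening'],o['moment'])
cap('wrist','w13')
im,K,R,t=load('w13');g=cv2.cvtColor(im,cv2.COLOR_BGR2GRAY); print(plane((K,R,t),(317,290),.094))
E
```

```text
grasp now [0.6287 0.1414 0.0801] tool x [-0.0036  0.0003 -1.    ] y [ 0.1443  0.9895 -0.0002] z [ 0.9895 -0.1443 -0.0036]
offset mm [-0.0076 -0.4664 22.7756]
twist 0.10593783786228507
[-0.0091  0.0015] [-11.9468   1.1971  11.3224] 0.019061520469781858 [0.3372 2.6468 0.0055]
[0.623  0.1435 0.094 ]
```

View pics/w13.png

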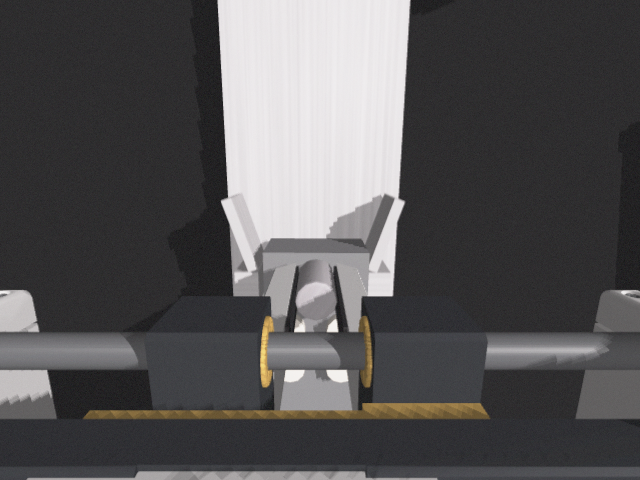

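Emit:
{"api": "drive_tool", "payload": {"commands": [{"offset": [0,-0.2,4],"twist": 0,"fingers": 0},{"offset": [0,-0.2,5],"twist": 0,"fingers": 0},{"offset": [0,0,5],"twist": 0,"fingers": 0},{"offset": [0,0,4],"twist": 0,"fingers": 0},{"offset": [0,0,1],"twist": 0,"fingers": 0}]}}

```text
t: 16.4
eef_pos: [0.6483, 0.1381, 0.2601]
ee_rot: [0.704, 0.051, 0.706, -0.051]
contact_force: [-13.3, 2.4, 13.4]
opening: 0.0191
```

```bash
python3 - <<'E'
from h import *
go([*wr(.013,.001),.08],TN);p,T,o=tool();print(tr(p),o['contact_force'],o['opening'],o['moment'])
cap('scene','s14')
im=load('s14')[0]; cv2.imwrite('pics/s14c.png',cv2.resize(im[230:360,230:430],None,fx=4,fy=4,interpolation=cv2.INTER_CUBIC))
E
```

```text
grasp now [0.6478 0.1382 0.0801] tool x [-0.003   0.0003 -1.    ] y [ 0.1445  0.9895 -0.0001] z [ 0.9895 -0.1445 -0.0031]
offset mm [0.0819 0.0112 3.4433]
twist 0.08890110311039949
[0.0101 0.001 ] [-13.287    2.4332  13.3543] 0.019135769502192642 [ 0.4938  2.9958 -0.0605]
```

View pics/s14c.png

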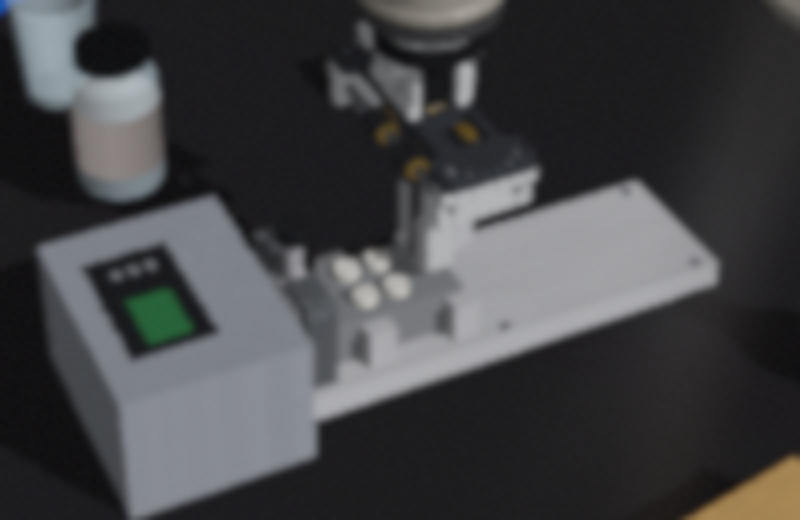

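Emit:
{"api": "drive_tool", "payload": {"commands": [{"offset": [0,0,1],"twist": 0,"fingers": 0},{"offset": [0,0,1],"twist": 0,"fingers": 0},{"offset": [0,0,0],"twist": 0,"fingers": 0}]}}

```text
t: 16.75
eef_pos: [0.6506, 0.1377, 0.2601]
ee_rot: [0.705, 0.051, 0.706, -0.051]
contact_force: [-5.7, 1.3, 6.6]
opening: 0.0198
```

Emit:
{"api": "drive_tool", "payload": {"commands": [{"offset": [0,0,1],"twist": 0,"fingers": 0},{"offset": [0,0,0],"twist": 0,"fingers": 0}]}}

```text
t: 16.95
eef_pos: [0.6516, 0.1376, 0.2601]
ee_rot: [0.705, 0.051, 0.706, -0.051]
contact_force: [-6.4, 1.1, 7.5]
opening: 0.0191
```

Emit:
{"api": "drive_tool", "payload": {"commands": [{"offset": [0,0,1],"twist": 0,"fingers": 0},{"offset": [0,0,0],"twist": 0,"fingers": 0}]}}

```text
t: 17.15
eef_pos: [0.652, 0.1375, 0.2601]
ee_rot: [0.704, 0.051, 0.706, -0.051]
contact_force: [-11.4, 2.1, 11.8]
opening: 0.0193
```

```bash
python3 - <<'E'
from h import *
go([*wr(.013,.001),.08],TN);p,T,o=tool();print(tr(p),o['contact_force'],o['opening'],o['moment'])
E
```

```text
grasp now [0.6514 0.1376 0.0801] tool x [-0.0033  0.0003 -1.    ] y [ 0.1445  0.9895 -0.0002] z [ 0.9895 -0.1445 -0.0033]
offset mm [ 0.076   0.0905 -0.2406]
twist 0.09015653273791026
[0.0138 0.001 ] [-11.3774   2.1279  11.8336] 0.019312696935705944 [ 0.3005  2.6183 -0.0799]
```

Emit:
{"api": "drive_tool", "payload": {"commands": [{"offset": [0,0,1],"twist": 0,"fingers": 0},{"offset": [0,0,0],"twist": 0,"fingers": 0}]}}

```text
t: 17.35
eef_pos: [0.6524, 0.1375, 0.2601]
ee_rot: [0.703, 0.051, 0.707, -0.051]
contact_force: [-17.9, 1.4, 17.9]
opening: 0.0192
```

Emit:
{"api": "drive_tool", "payload": {"commands": [{"offset": [0,0,1],"twist": 0,"fingers": 0},{"offset": [0,0,0],"twist": 0,"fingers": 0}]}}

```text
t: 17.55
eef_pos: [0.6528, 0.1375, 0.26]
ee_rot: [0.703, 0.051, 0.708, -0.051]
contact_force: [-24.9, 1.8, 22.4]
opening: 0.0193
```

```bash
python3 - <<'E'
from h import *
p,T,o=tool();print(tr(p+.18*T[:,0]),o['contact_force'],o['opening'],o['moment'])
cap('scene','s15');cap('top','t15');cap('wrist','w15')
for n in('s14','s15','scene0'):
    im=load(n)[0]; cv2.imwrite(f'pics/{n}d.png',cv2.resize(im[270:330,270:370],None,fx=8,fy=8,interpolation=cv2.INTER_CUBIC))
E
```

```text
[0.0133 0.001 ] [-24.9456   1.8116  22.4233] 0.019298592873614972 [ 0.3901  5.5117 -0.0593]
```

View pics/s15d.png

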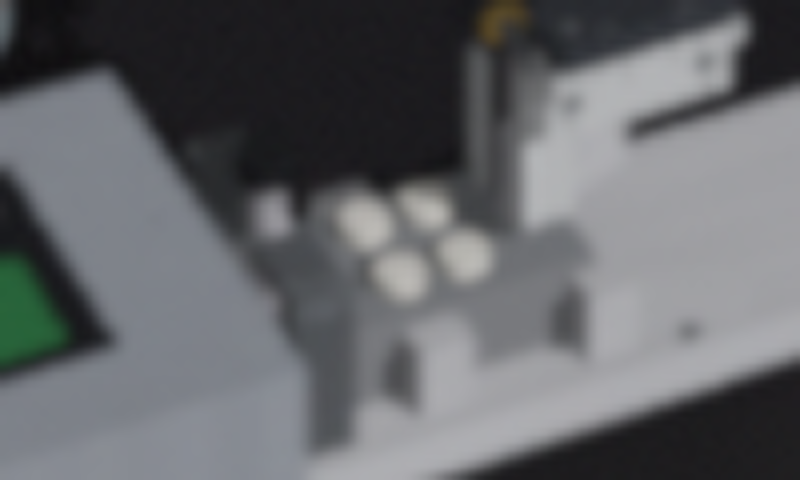

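View pics/s14d.png

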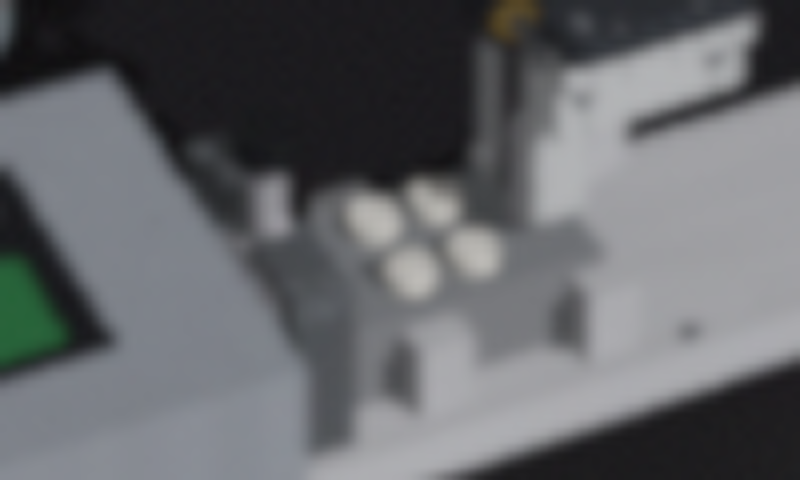

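View pics/scene0d.png

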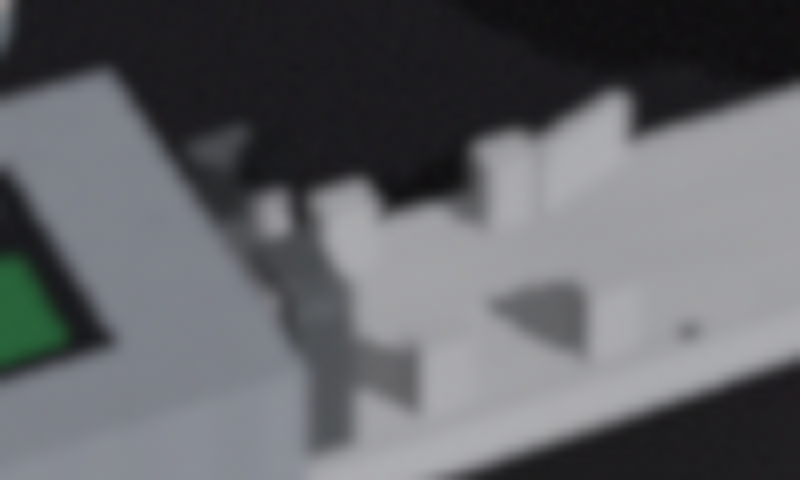

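Emit:
{"api": "drive_tool", "payload": {"commands": [{"offset": [0,0,-1],"twist": 0,"fingers": 0},{"offset": [0,0,-1],"twist": 0,"fingers": 0},{"offset": [0,0,-0.5],"twist": 0,"fingers": 0},{"offset": [0,0,0],"twist": 0,"fingers": 0}]}}

```text
t: 18.1
eef_pos: [0.6518, 0.1375, 0.2601]
ee_rot: [0.705, 0.051, 0.706, -0.051]
contact_force: [-7.5, 1.2, 6.8]
opening: 0.0198
```

```bash
python3 - <<'E'
from h import *
p,T,o=tool();print(tr(p+.18*T[:,0]),o['contact_force'],o['opening'],o['moment'])
E
```

```text
[0.0132 0.0009] [-7.5271  1.1615  6.7747] 0.019763530368603604 [ 0.258   1.7723 -0.0527]
```

Open slowly to release, then rise.

Emit:
{"api": "drive_tool", "payload": {"commands": [{"offset": [0,0,-0.5],"twist": 0,"fingers": 0},{"offset": [0,0,0],"twist": 0,"fingers": 0.3},{"offset": [0,0,0],"twist": 0,"fingers": 0.5},{"offset": [0,0,0],"twist": 0,"fingers": 0.6},{"offset": [0,0,0],"twist": 0,"fingers": 0.6},{"offset": [0,0,0],"twist": 0,"fingers": 0.6}]}}

```text
t: 18.7
eef_pos: [0.6523, 0.1372, 0.26]
ee_rot: [0.705, 0.051, 0.705, -0.051]
contact_force: [0.5, -0.1, -0.5]
opening: 0.0543
```

```bash
python3 - <<'E'
from h import *
p,T,o=tool();print(tr(p+.18*T[:,0]),o['contact_force'],o['opening'],o['moment'])
E
```

```text
[0.0142 0.0006] [ 0.5113 -0.1431 -0.4512] 0.05433303753830932 [-0.0365 -0.0183  0.0635]
```

Emit:
{"api": "drive_tool", "payload": {"commands": [{"offset": [-6,0,0],"twist": 0,"fingers": 0.6},{"offset": [-15,0,0],"twist": 0,"fingers": 0.6},{"offset": [-25,0,0],"twist": 0,"fingers": 0.6},{"offset": [-35,0,0],"twist": 0,"fingers": 0.6},{"offset": [-35,0,15],"twist": 0,"fingers": 0.6},{"offset": [-15,0,25],"twist": 0,"fingers": 0.6},{"offset": [0,0,10],"twist": 0,"fingers": 0.6},{"offset": [0,0,0],"twist": 0,"fingers": 0.6}]}}

```text
t: 19.5
eef_pos: [0.7023, 0.1295, 0.3914]
ee_rot: [0.705, 0.052, 0.705, -0.052]
contact_force: [-0.9, 0.3, -0.5]
opening: 0.0562
```

```bash
python3 - <<'E'
from h import *
p,T,o=tool();print(tr(p+.18*T[:,0]),o['contact_force'],o['opening'])
cap('wrist','w16');cap('scene','s16')
im=load('s16')[0]; cv2.imwrite('pics/s16d.png',cv2.resize(im[270:330,270:370],None,fx=8,fy=8,interpolation=cv2.INTER_CUBIC))
E
```

```text
[0.0649 0.0003] [-0.9282  0.3317 -0.4601] 0.05623810667407883
```

View pics/w16.png

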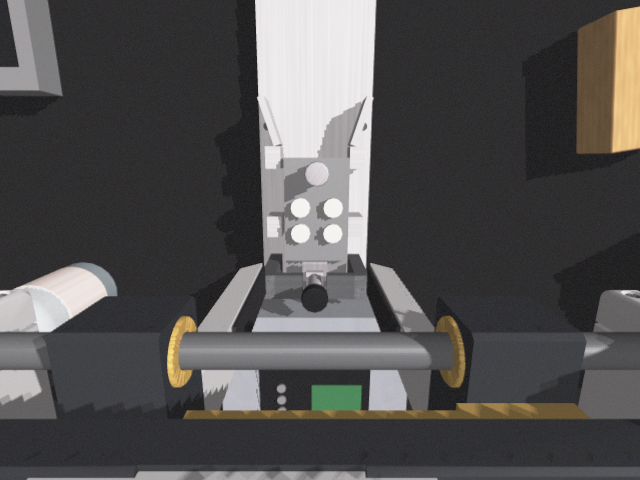

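View pics/s16d.png

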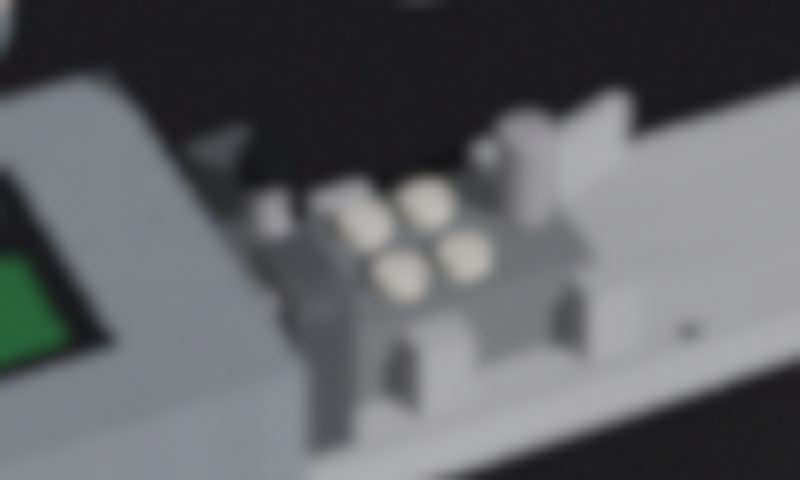

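```bash
python3 - <<'E'
from h import *
im,K,R,t=load('w16');cal=(K,R,t)
print('knob',tr(plane(cal,(317,174),.094)))
cs=[tr(plane(cal,uv,.063)) for uv in ((300.5,208),(333,208),(300.5,233.5),(333,233.5))]; print(cs,np.mean(cs,0)+[.018,0])
print('guides front', tr(plane(cal,(273,147),.05)),tr(plane(cal,(358,147),.05)))
# button: known (111, 0, .119)
print('button',tr(plane(cal,(315,297),.119)))
s=load('s16');C=s[1:]
print(tri((C,(0,0)),(cal,(0,0)))[0]*0)
# tongue check: same pixels of scene region before/after
a=load('scene0')[0][292:301,298:308].astype(int);
for n in('s14','s15','s16'): print(n,abs(load(n)[0][292:301,298:308].astype(int)-a).mean())
E
```

```text
knob [0.0129 0.002 ]
[array([ 0.0449, -0.0128]), array([0.0448, 0.0168]), array([ 0.0687, -0.013 ]), array([0.0686, 0.0171])] [0.0747 0.002 ]
guides front [-0.0092 -0.0379] [-0.0093  0.0396]
button [0.1077 0.0005]
[0. 0. 0.]
s14 13.744444444444444
s15 3.762962962962963
s16 1.1851851851851851
```

```bash
python3 -c "
from h import *
print(workorder.hand_in(), get_obs()['t'])"
```

```text
the job is handed in; nothing more can be done
the job is handed in; nothing more can be done
```

The cassette is fully home in the reader with the tongue down in its groove. I handed the job in at about 19.6 s of robot time. The hand-in gives no verdict, so this rests on my own checks.

**What I did:** I gripped the grey cassette by its sides, laid it on the open end of the track at about x = -121 mm, and let go. I then took it by the knob and pushed it straight in. It passed both guide pairs without jamming. Pushing under the tongue took about 13 N. The force then dropped to about 6 N and rose steadily to 25 N at the stop. I eased off, opened the fingers and lifted clear.

**Last checks:**
- **Position:** from the wrist camera, the knob is at track x = 12.9 mm and the cassette's origin at 74.7 mm, against 13 and 75 mm for fully home.
- **Centring:** the cassette lies about 1 mm off the guides' centre line, with no visible skew.
- **Tongue:** in the scene camera it looks the same as in the first picture, and it stood visibly higher while the cassette was passing under it.
- **Robot:** contact force read about zero, and the gripper is clear of everything.

**Disagreements:**
- **Camera bias:** the wrist camera reads sideways positions about 1 mm off from the arm's own position, so I centred the cassette by comparing it with the bed in the same image.
- **Knob height:** two views gave 90.5 mm for the knob's top on the track against 94 mm expected, because the views were close together. On the bench it measured the expected 74 mm.
- **Bystanders:** I saw none of them touched, but I did not measure their positions again at the end.

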